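# Pack the finds crate for the mobile shelving

### The arm

A 6-joint arm with a two-finger parallel gripper is mounted at the origin on the work surface. World frame = base frame: x ahead of the robot, y to its left, z up, the work surface at z = 0. Lengths are in m, angles in rad, forces in N, time in s.
With the tool pointing down it reaches from about 0.325 to 0.775 m from the base axis. Payload 5.5 kg.
Tool frame: the origin (TCP) lies between the finger pads; the fingertips stand 8 mm ahead of it and the grasp point (between the pads) lies 11 mm behind it (tcp_to_tips is the distance from the TCP to the fingertips, in m); z points along the fingers, y is the line along which they close (so a half turn about z gives the same grasp; the last joint's range is limited). The gripper opens to 88 mm and grips with 3 to 60 N. Pads are 20 mm wide; open, the fingers measure 115 mm over their backs; the gripper's body (75 mm by 178 mm) begins 61 mm behind the grasp point.
Start: joints at [-1.18, 0.091, 1.231, -0, 1.82, -0.057], TCP at [0.26, -0.541, 0.231] pointing down, gripper open.
Joint ranges: [-2.87, 2.87], [-0.86, 2.18], [0.17, 2.46], [-1.51, 4.65], [0.06, 2.69], [-2.65, 2.65]. Speed limits (rad/s): [2.57, 2.57, 3.01, 3.14, 3.14, 3.14].

### API

Orientations are given as a unit quaternion [w, x, y, z].
In Python, from bench import * gives the robot as it stands. Calls block until the motion is done:
- move_to(position, orientation): joint-space move of the TCP to a pose.
- move_l(position, speed=0.15, orientation=None): straight line of the TCP; orientation=None keeps the orientation; speed is the mean speed in m/s.
- movej(angles): joint-space move.
- gripper_open() and close(): open the fingers fully, or close them until they stop; the grip force is fixed at half the most.
- hold(seconds).
- inverse_kinematics(position, orientation): joint angles nearest the present ones, or None.
- state(): the state.
- get_image(name): name is "scene" or "top"; returns a dict with "frame" (420x560x3 uint8, blue, green, red), "depth" (420x560 float32, m along the optical axis (not along the pixel's ray), 0 where there is no reading), "camera_matrix" (3x3 intrinsics, pixels), "k1" (the pictures are not rectified: a ray, as slopes to the right and down, at radius r is drawn at 1 + k1 r^2 times it, then the intrinsics apply), "view" (4x4, takes a point from world to camera coordinates). Camera axes: x right, y up, looking along -z (the intrinsics and any distortion apply to the point x, -y, -z); pixel columns grow to the right and rows downward; lengths in m; the calibration is good to about 2 mm. A picture is of the moment at which its call begins.
A pose or a line that the arm cannot do raises IKError and nothing moves.
- job_done(): hands the job in; it is judged then, once.
The state is a dict: "time": time; "joint_pos": joint angles; "dq": joint speeds; "joint_torque": joint torques, N m; "ee_pos": TCP position; "ee_rot": TCP orientation; "ft_force": force on the tool from outside, world axes, zero at the start; "moment": the same for the moment, N m; "finger_gap": finger opening in m; "finger_force": force on a finger pad.
Only numpy, scipy, OpenCV 4.12 (cv2) and the standard library are available. Lean on these libraries where they do the work, as an engineer would, in place of code of your own. Each camera call takes 0.05 s, during which the arm holds its last target. There are 200 camera calls.

### The job

Pack the plywood crate for storage, heaviest at the bottom: set in the deep tray with the two stone axe heads first, on it the tray with the potsherds, on that the shallow tray with the spindle whorls, and close the crate with its lid, fully home on the rim. Keep the trays level and set everything down gently, without dropping it. Leave the pot, the magnifier, the tape roll and the brush where they are.

Things in the scene. Friction and masses are not known exactly. Their poses are not given: they have to be found in the camera images.
- crate: Open plywood crate, fixed. Outside 166 (x) x 114 (y) x 85 mm high, inside 150 x 98 mm, walls 8, floor 6 mm thick. Origin: centre of underside; z up. Trays and lid plug have 7 mm to spare on every side. When packed, the deep, middle and shallow trays' origins are 6, 36 and 58 mm above the crate's, the lid's 79 mm.
- deep_tray: White open tray 136 (x) x 84 (y) x 30 mm high, walls and floor 4 mm, holding two long grey stone axe heads, one at each end. About 420 g. Lift by the wooden divider across its middle: 10 mm thick, along y, flush with the rim; 32 mm of bare floor on both sides of it, the finds beyond, below the rim. Origin: centre of underside, z up. Stands level on the table. Fits either way round.
- middle_tray: White open tray 136 (x) x 84 (y) x 22 mm high, walls and floor 4 mm, holding four flat terracotta potsherds. About 300 g. Lift by the wooden divider across its middle: 10 mm thick, along y, flush with the rim; 32 mm of bare floor on both sides of it, the finds beyond, below the rim. Origin: centre of underside, z up. Stands level on the table. Fits either way round.
- shallow_tray: White open tray 136 (x) x 84 (y) x 18 mm high, walls and floor 4 mm, holding six small round white spindle whorls. About 220 g. Lift by the wooden divider across its middle: 10 mm thick, along y, flush with the rim; 32 mm of bare floor on both sides of it, the finds beyond, below the rim. Origin: centre of underside, z up. Stands level on the table. Fits either way round.
- lid: Plywood lift-off lid, 250 g: board 166 (x) x 114 (y) x 8 mm, under it a plug 136 x 84 x 6 mm that enters the crate's mouth so that the board lies on the rim. Starts plug down. Origin: centre of the plug's underside, z up; board top at 14 mm. Aluminium handle: bar 10 mm thick along y, 86 mm long, axis 42 mm above the origin, posts at y = +-38 mm. Fits either way round.
- pot: Bystander: small terracotta pot, 70 mm across, 80 mm high, standing. Origin: centre of its underside.
- tape_roll: Bystander: brown roll of tape lying flat, 72 mm across, 19 mm high. Origin: centre of its underside.
- loupe: Bystander: black stand magnifier, 44 mm across, 34 mm high. Origin: centre of its underside.
- brush: Bystander: dusting brush about 140 mm long lying along x at the far side of the work area. Origin: under its middle.
There are look-alikes about, which are no part of the job. What is shaped like the deep_tray but red or turquoise is not meant.

How it is judged:
At the end, for the whole second after the job is handed in: Inside the crate lie, from the floor up, the deep, the middle and the shallow tray, and the lid lies on the rim with its plug in the mouth: each within 13 mm of the crate's axis, within 3 mm of its proper height, level within 3 degrees, its long side within 9 degrees of the crate's, and at rest (horizontal distance between each of deep_tray, middle_tray, shallow_tray, lid and crate below 0.013 m and z of deep_tray in the frame of crate between 0.003 and 0.009 m and angle between each of deep_tray, middle_tray, shallow_tray, lid's own z axis and vertical below 0.05 rad and angle between the x axis of each of deep_tray, middle_tray, shallow_tray, lid and the x axis of crate, either way round below 0.16 rad and linear speed of each of deep_tray, middle_tray, shallow_tray, lid below 0.02 m/s and z of middle_tray in the frame of crate between 0.033 and 0.039 m and z of shallow_tray in the frame of crate between 0.055 and 0.061 m and z of lid in the frame of crate between 0.076 and 0.082 m); the robot touches nothing.
It fails at once if a tray is tipped by more than 30 degrees (angle between any of deep_tray, middle_tray, shallow_tray's own z axis and vertical above 0.53 rad).
It fails at once if a tray or the lid is dropped (moves faster than 0.6 m/s with no finger on it, a fall of some 18 mm) ((linear speed of deep_tray above 0.6 m/s and contact force between the fingers and deep_tray below 0.05 N) or (linear speed of middle_tray above 0.6 m/s and contact force between the fingers and middle_tray below 0.05 N) or (linear speed of shallow_tray above 0.6 m/s and contact force between the fingers and shallow_tray below 0.05 N) or (linear speed of lid above 0.6 m/s and contact force between the fingers and lid below 0.05 N)).
It fails at once if the pot, the tape roll, the magnifier or the brush is moved by more than 30 mm (distance of any of pot, tape_roll, loupe, brush from where it was at the start of the episode above 0.03 m).
It also fails if it takes over 120 s, if anything falls off the work surface, if the arm or the gripper's body presses on something with over 40 N, if the wrist force passes 120 N, or if a joint passes its speed limit or range.

## Working session

There is one attempt and no reset: what is moved stays moved. The work goes in short steps, each a Python script; the robot and the scene stay as the last script left them, time stands still between calls to the robot, and variables do not carry over. Pictures are saved under pics/ and viewed, at most 14 in all, crops included, and the job is handed in when it is done.

```bash
mkdir -p pics; cat > h.py <<'E'
import numpy as np, cv2
from bench import *
def world(im):
    "per-pixel world coordinates (HxWx3) from depth"
    K=im["camera_matrix"]; D=np.array([im["k1"],0,0,0,0],float); d=im["depth"]
    H,W=d.shape; u,v=np.meshgrid(np.arange(W),np.arange(H))
    p=cv2.undistortPoints(np.stack([u,v],-1).reshape(-1,1,2).astype(float),np.array(K,float),D).reshape(H,W,2)
    c=np.stack([p[...,0]*d,-p[...,1]*d,-d,np.ones_like(d)],-1)
    w=c@np.linalg.inv(np.array(im["view"])).T
    w[d==0]=np.nan
    return w[...,:3]
E
python3 - <<'E'
from h import *
for n in("top","scene"):
    im=get_image(n); cv2.imwrite(f"pics/{n}0.png",im["frame"]); np.savez(f"{n}0.npz",**im)
    print(n,np.linalg.inv(im["view"])[:3].round(3).tolist(),im["k1"])
s=state();print(s["time"],s["ee_rot"],s["finger_gap"])
E
```

```text
top [[0.013, 0.994, -0.109, 0.31], [-1.0, 0.013, -0.001, 0.067], [0.0, 0.109, 0.994, 1.591]] -0.054964406958954014
scene [[-0.626, -0.597, 0.502, 0.941], [0.78, -0.492, 0.387, 0.419], [0.016, 0.633, 0.774, 0.779]] -0.0160015018441701
0.1 [-8.52680655e-04  9.75033407e-01  2.22056546e-01 -1.35722480e-04] 0.08809107345682023
```

View pics/top0.png

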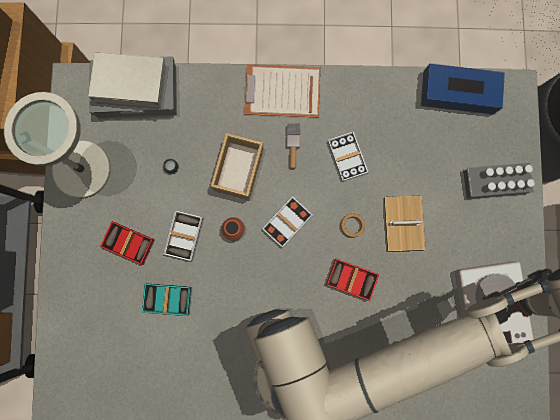

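View pics/scene0.png

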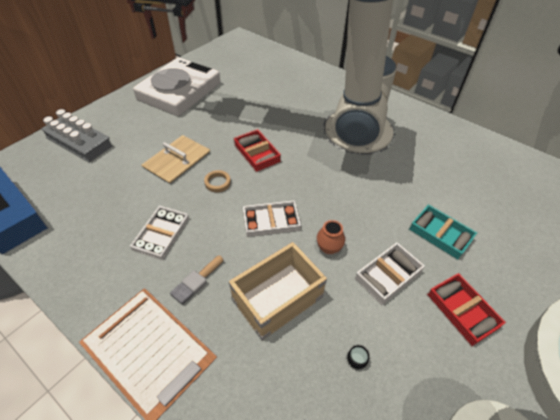

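Top view: the crate is at (238,166), the middle tray with sherds at (288,222), the shallow tray with whorls at (348,156) and the lid at (404,223). Deep-tray candidates are white with grey axe heads (184,236), red (128,242), red (352,279) and turquoise (167,299). The white one at (184,236) fits the description, and I'll confirm it in a crop while measuring.

```bash
cat >> h.py <<'E'
TOPZ=dict(crate=(.085,(238,166),45),deep=(.030,(184,236),38),middle=(.022,(288,222),38),shallow=(.018,(348,156),36),lid=(.014,(404,223),38))
def fit(im,name,ctr=None):
    z,c,r=TOPZ[name]; c=ctr or c; w=world(im)
    sl=np.s_[c[1]-r:c[1]+r,c[0]-r:c[0]+r]; p=w[sl].reshape(-1,3)
    m=(np.abs(p[:,2]-z)<.006).reshape(2*r,2*r).astype(np.uint8)
    # keep largest component(s) near the centre
    n,l,st,ce=cv2.connectedComponentsWithStats(cv2.dilate(m,np.ones((3,3),np.uint8)))
    k=1+np.argmax(st[1:,4]); q=p[(m*(l==k)).ravel()>0]
    (x,y),(a,b),t=cv2.minAreaRect(q[:,:2].astype(np.float32))
    if a<b: a,b,t=b,a,t+90
    t=(t+90)%180-90
    return np.array([x,y]),np.radians(t),(a,b),np.median(q[:,2]),len(q)
E
python3 - <<'E'
from h import *
im=dict(np.load("top0.npz")); f=im["frame"]
for n in TOPZ:
    c,t,ab,z,k=fit(im,n); print(n,c.round(4),np.degrees(t).round(1),np.round(ab,3),z.round(4),k,"reach",np.hypot(*c).round(3))
w=world(im)
for n,(u,v) in dict(table=(320,200),pot=(232,229),brush=(293,135),tape=(342,226),loupe=(170,166)).items(): print(n,w[v,u].round(3))
cv2.imwrite("pics/crop.png",cv2.resize(f[115:325,90:440],None,fx=2.2,fy=2.2,interpolation=cv2.INTER_CUBIC))
E
```

```text
crate [0.6257 0.1754] -14.5 [0.168 0.116] 0.0853 495 reach 0.65
deep [0.4183 0.336 ] -12.9 [0.136 0.082] 0.029 362 reach 0.537
middle [0.4646 0.0244] -42.1 [0.136 0.084] 0.0214 359 reach 0.465
shallow [ 0.6701 -0.1602] 18.7 [0.138 0.087] 0.0166 514 reach 0.689
lid [ 0.4581 -0.3421] 0.8 [0.181 0.138] 0.0142 1781 reach 0.572
table [ 0.534 -0.079 -0.005]
pot [0.434 0.184 0.079]
brush [0.734 0.007 0.013]
tape [ 0.453 -0.144  0.018]
loupe [0.63  0.383 0.021]
```

View pics/crop.png

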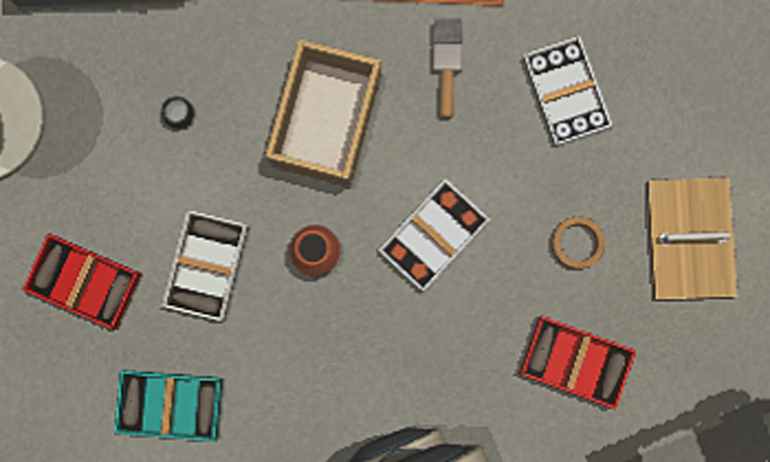

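The crop confirms the white tray at full-image (184,236) with two grey axe heads. The red and turquoise ones are look-alikes. Next: the find heights (open fingers descend over them) and a better lid fit, from averaged depth.

```bash
python3 - <<'E'
from h import *
for cam in("top","scene"):
    ims=[get_image(cam) for _ in range(8)]; D=np.stack([i["depth"] for i in ims]).astype(float)
    D[D==0]=np.nan; im=ims[0]; im["depth"]=np.nan_to_num(np.nanmedian(D,0)).astype(np.float32)
    np.savez(f"{cam}1.npz",**im); w=world(im); P=w.reshape(-1,3)
    print(cam,"noise",np.nanmedian(np.nanstd(D,0)).round(5))
    if cam=="top":
        F={n:fit(im,n) for n in TOPZ}
        h=P[(np.hypot(P[:,0]-.458,P[:,1]+.342)<.06)&(P[:,2]>.036)&(P[:,2]<.06)]
        print("handle",cv2.minAreaRect(h[:,:2].astype(np.float32)),np.median(h[:,2]),len(h))
        l=w[185:260,375:432,:].reshape(-1,3); l=l[(l[:,2]>.009)&(l[:,2]<.02)]; print("lid2",cv2.minAreaRect(l[:,:2].astype(np.float32)))
        for n,v in F.items(): print(n,v[0].round(4),np.degrees(v[1]).round(1),np.round(v[2],3),v[3].round(4))
    for n in("deep","middle","shallow","crate"):
        c,t=F[n][:2]; R=np.array([[np.cos(t),np.sin(t)],[-np.sin(t),np.cos(t)]]); q=(P[:,:2]-c)@R.T
        print(n,[(f"{x*1e3:.0f}",[round(float(v)*1e3,1) for v in np.nanpercentile(s[:,2],[10,50,90])],len(s)) for x in(-.052,-.046,-.04,-.02,.02,.04,.046,.052) for s in[P[(abs(q[:,0]-x)<.003)&(abs(q[:,1])<.03)]] if len(s)])
        ring=P[(abs(q[:,0])<.12)&(abs(q[:,1])<.1)&((abs(q[:,0])>.1)|(abs(q[:,1])>.08))]; print("  table",np.nanmedian(ring[:,2]).round(4))
E
```

```text
top noise 0.00339
handle ((0.46522367000579834, -0.33424270153045654), (0.009912209585309029, 0.08496086299419403), 3.251802444458008) 0.04604454019659254 99
lid2 ((0.4653621315956116, -0.3348384499549866), (0.16689638793468475, 0.11593009531497955), 3.0897116661071777)
crate [0.6258 0.1758] -14.2 [0.167 0.116] 0.0854
deep [0.4183 0.3362] -13.0 [0.135 0.082] 0.0296
middle [0.4646 0.0241] -42.5 [0.136 0.084] 0.0217
shallow [ 0.6709 -0.1611] 19.6 [0.137 0.085] 0.017
lid [ 0.4654 -0.3348] 3.1 [0.167 0.116] 0.0144
deep [('-52', [21.7, 26.1, 27.9], 39), ('-46', [19.2, 23.8, 26.2], 43), ('-40', [8.6, 9.8, 21.0], 39), ('-20', [3.4, 5.3, 7.1], 39), ('20', [2.9, 4.6, 6.1], 37), ('40', [7.7, 10.6, 23.0], 43), ('46', [20.4, 24.1, 25.9], 41), ('52', [21.4, 24.8, 27.4], 39)]
  table 0.0007
middle [('-52', [8.0, 15.2, 18.0], 41), ('-46', [8.7, 15.6, 17.6], 35), ('-40', [7.7, 10.2, 16.2], 41), ('-20', [3.7, 5.2, 6.8], 39), ('20', [3.0, 4.8, 6.7], 39), ('40', [7.9, 10.0, 16.1], 43), ('46', [8.1, 15.6, 18.5], 41), ('52', [8.6, 15.9, 17.4], 39)]
  table 0.0006
shallow [('-52', [12.2, 14.9, 17.1], 41),
[... 894 characters left out ...]
-20', [5.0, 5.8, 6.4], 34), ('20', [5.1, 5.8, 6.3], 35), ('40', [9.5, 10.7, 17.2], 37), ('46', [10.8, 17.4, 18.3], 41), ('52', [10.6, 17.4, 18.4], 47)]
  table 0.0017
shallow [('-52', [11.6, 16.5, 17.5], 45), ('-46', [10.1, 14.9, 16.7], 64), ('-40', [5.3, 8.1, 10.9], 70), ('-20', [4.7, 5.4, 6.1], 43), ('20', [4.7, 5.5, 6.2], 51), ('40', [10.1, 15.6, 16.6], 36), ('46', [10.5, 16.3, 16.8], 48), ('52', [10.3, 15.9, 17.0], 64)]
  table 0.0014
crate [('-52', [7.6, 8.3, 9.2], 47), ('-46', [7.6, 8.1, 8.9], 49), ('-40', [7.4, 8.1, 8.7], 48), ('-20', [7.6, 8.3, 8.8], 49), ('20', [7.4, 8.1, 8.6], 52), ('40', [7.3, 7.9, 8.8], 53), ('46', [7.2, 8.0, 8.6], 55), ('52', [7.3, 7.9, 8.7], 53)]
  table 0.0011
```

Finds rise nearly to the rims (about 27/30, 17.5/22 and 16.5/18 mm), and open fingers (±44 to ±57 mm) come down over them. So I'll touch down gently on the finds, back off 0.5 mm and grip only the top of the divider. Deep tray first, with a test lift.

```bash
cat >> h.py <<'E'
from scipy.spatial.transform import Rotation as Rn
POSE=dict(crate=((.6258,.1758),-14.2),deep=((.4183,.3362),-13.0),middle=((.4646,.0241),-42.5),shallow=((.6709,-.1611),19.4),lid=((.4652,-.3345),3.1))
H=dict(deep=.030,middle=.022,shallow=.018)
def q(deg,flip=0):
    t=np.radians(deg+180*flip); y=[np.cos(t),np.sin(t),0]; z=[0,0,-1]
    return Rn.from_matrix(np.column_stack([np.cross(y,z),y,z])).as_quat(scalar_first=True)
def fz(): hold(.1); return float(state()["ft_force"][2])
def tips(): return float(state()["ee_pos"][2])-.008
def at(xy,ztip): return [xy[0],xy[1],ztip+.008]
def down(xy,zmin,df=2.,step=.0007):
    "lower in small steps until the vertical force changes by df; returns tip height or None"
    f0=fz(); z=tips()
    while z>zmin:
        z-=step; move_l(at(xy,z),speed=.02); f=fz()
        if f-f0>df: print("touch z",round(z,4),"df",round(f-f0,2)); return z
    print("no touch; z",round(z,4),"df",round(f-f0,2)); return None
def bestq(xy,deg):
    "of the two equivalent yaws the one with joint 6 nearer its middle"
    o=[(abs(j[5]),i) for i in(0,1) for j in[inverse_kinematics(at(xy,.2),q(deg,i))] if j is not None]
    return q(deg,min(o)[1])
def s(): t=state(); print("t %.1f gap %.4f ff %.1f fz %.2f tips %.4f"%(t["time"],t["finger_gap"],np.max(t["finger_force"]),t["ft_force"][2],tips()),np.round(t["joint_pos"],2)[[0,5]])
E
python3 - <<'E'
from h import *
xy,a=POSE["deep"]; Q=bestq(xy,a)
move_l(at((.5,-.3),.25),speed=.4,orientation=None)
move_to(at(xy,.15),Q); s()
move_l(at(xy,.036),speed=.1); s()
z=down(xy,.0255); s()
E
```

```text
t 4.2 gap 0.0878 ff 0.0 fz -0.36 tips 0.1502 [0.61 0.84]
t 5.5 gap 0.0876 ff 0.0 fz -0.30 tips 0.0370 [0.61 0.84]
touch z 0.0257 df 4.1
t 11.2 gap 0.0878 ff 2.5 fz 4.62 tips 0.0263 [0.61 0.84]
```

```bash
python3 - <<'E'
from h import *
xy,a=POSE["deep"]
move_l(at(xy,.0263),speed=.02); print(fz()); s()
close(); s()
move_l(at(xy,.0313),speed=.03); hold(.2); s()
move_l(at(xy,.05),speed=.05); hold(.2); s()
im=get_image("scene"); cv2.imwrite("pics/lift.png",cv2.resize(im["frame"][180:340,300:520],None,fx=3,fy=3))
np.savez("lift.npz",**im)
E
```

```text
3.722713982616472
t 11.6 gap 0.0876 ff 1.6 fz 3.72 tips 0.0264 [0.61 0.84]
t 12.7 gap 0.0093 ff 30.0 fz 0.55 tips 0.0263 [0.61 0.84]
t 13.3 gap 0.0095 ff 30.0 fz -5.22 tips 0.0309 [0.61 0.84]
t 14.0 gap 0.0090 ff 30.0 fz -5.09 tips 0.0496 [0.61 0.84]
```

View pics/lift.png

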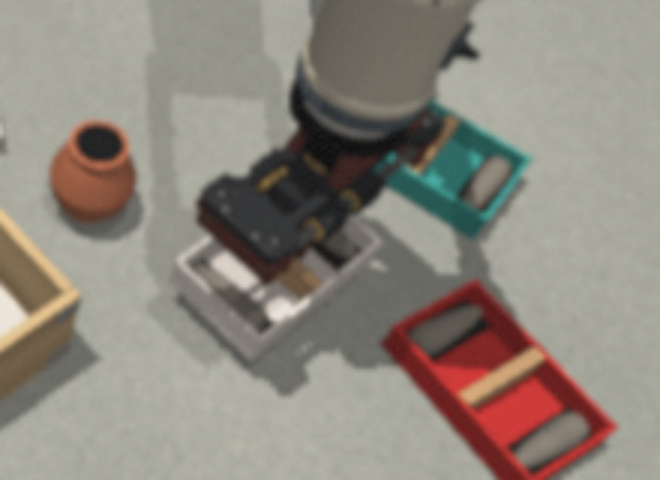

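The tray is held by the divider, roughly level at crop (280,280), and the weight reads about 5.5 N. I'll carry it over the crate and check level and fit from depth before lowering.

```bash
cat >> h.py <<'E'
def carry(xy,ztip):
    "straight up, across level over the crate"
    c,a=POSE["crate"]
    move_l(at(xy,ztip),speed=.12)
    y=Rn.from_quat(state()["ee_rot"],scalar_first=True).as_matrix()[:,1]
    t=np.radians(a); f=int(y[0]*np.cos(t)+y[1]*np.sin(t)<0)
    move_l(at(c,ztip),speed=.15,orientation=q(a,f)); hold(.3)
def rim(zlo,zhi,cam="top"):
    "points round the crate between two heights: extent in crate frame and plane tilt"
    im=get_image(cam); P=world(im).reshape(-1,3); c,a=POSE["crate"]; t=np.radians(a)
    L=(P[:,:2]-c)@np.array([[np.cos(t),-np.sin(t)],[np.sin(t),np.cos(t)]])
    m=(abs(L[:,0])<.1)&(abs(L[:,1])<.07)&(P[:,2]>zlo)&(P[:,2]<zhi); 
    if m.sum()<20: print("few",m.sum()); return im
    A=np.column_stack([L[m],np.ones(m.sum())]); k=np.linalg.lstsq(A,P[m,2],rcond=None)[0]
    r=cv2.minAreaRect(L[m].astype(np.float32))
    print(cam,"n",m.sum(),"slopes",k.round(3),"rect mm",np.round(np.array(r[0])*1e3,1),np.round(np.array(r[1])*1e3,1),round(r[2],1)); return im
E
python3 - <<'E'
from h import *
carry(POSE["deep"][0],.0263+.115); s()
im=rim(.137,.152,"scene"); rim(.137,.152,"top")
cv2.imwrite("pics/hover.png",cv2.resize(im["frame"][130:350,180:400],None,fx=2.7,fy=2.7))
E
```

```text
t 17.1 gap 0.0090 ff 30.0 fz -4.93 tips 0.1414 [0.22 0.47]
scene n 942 slopes [0.006 0.019 0.143] rect mm [-0.8 -1.5] [ 84.5 137. ] 89.8
top n 104 slopes [ 0.033 -0.079  0.142] rect mm [-31.5 -28.8] [25.7 75.1] 89.6
```

View pics/hover.png

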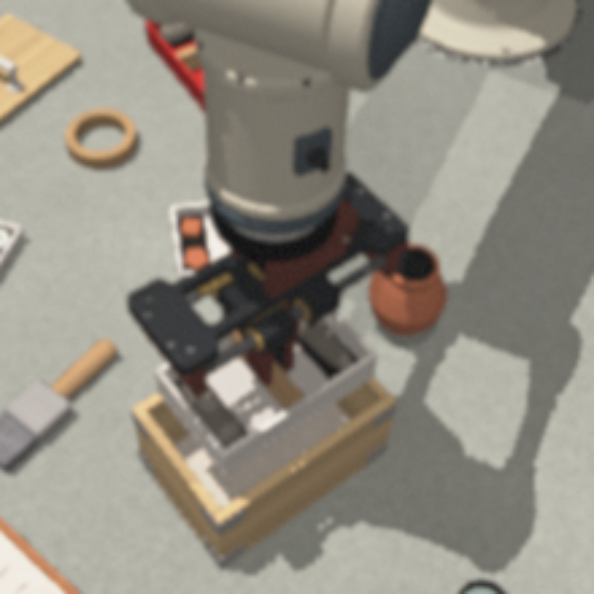

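The tray hovers level over the crate: the rim fits 137×84.5 mm, centred within 1.5 mm. Lowering now.

```bash
cat >> h.py <<'E'
def place(zgoal):
    "lower inside the crate to tip height zgoal, feeling for the bottom, release and rise"
    c,_=POSE["crate"]
    move_l(at(c,zgoal+.004),speed=.05); s()
    z=down(c,zgoal-.0045,df=2.5); s()
    if z is None: return
    gripper_open(); s(); move_l(at(c,.2),speed=.12)
E
python3 - <<'E'
from h import *
place(.0263+.006); s()
E
```

```text
t 19.5 gap 0.0093 ff 30.0 fz -4.89 tips 0.0366 [0.22 0.47]
touch z 0.0317 df 5.58
t 22.0 gap 0.0092 ff 30.0 fz 0.78 tips 0.0324 [0.22 0.47]
t 23.3 gap 0.0880 ff 2.6 fz 4.77 tips 0.0322 [0.22 0.47]
t 24.9 gap 0.0881 ff 0.0 fz -0.04 tips 0.1988 [0.22 0.47]
```

```bash
cat >> h.py <<'E'
def pick(name,zfind):
    xy,a=POSE[name]; Q=bestq(xy,a)
    move_to(at(xy,.12),Q); move_l(at(xy,zfind+.005),speed=.1)
    z=down(xy,zfind-.004); s()
    if z is None: return
    zt=tips()+.0003; move_l(at(xy,zt),speed=.02); print("clear fz",round(fz(),2)); zt=tips()
    close(); s(); move_l(at(xy,zt+.01),speed=.03); hold(.2); s()
    return zt
E
python3 - <<'E'
from h import *
z=pick("middle",.0175)
if z:
    carry(POSE["middle"][0],z+.115); s(); rim(.128,.145,"scene"); print("Z",z)
E
```

```text
touch z 0.0157 df 6.25
t 30.9 gap 0.0874 ff 2.7 fz 5.54 tips 0.0162 [-0.02  0.72]
clear fz 0.65
t 32.4 gap 0.0095 ff 30.0 fz -0.56 tips 0.0166 [-0.02  0.72]
t 33.1 gap 0.0093 ff 30.0 fz -2.50 tips 0.0261 [-0.02  0.72]
t 36.0 gap 0.0096 ff 30.0 fz -3.15 tips 0.1316 [0.22 0.47]
scene n 851 slopes [-0.001  0.007  0.135] rect mm [-0.1 -1.9] [ 86.2 136.2] 89.9
Z 0.016369530863895428
```

```bash
python3 - <<'E'
from h import *
place(.0166+.036); s()
if state()["finger_gap"]>.08:
    z=pick("shallow",.0165); print("Z",z)
    if z: carry(POSE["shallow"][0],z+.115); s(); rim(.124,.142,"scene")
E
```

```text
t 37.7 gap 0.0096 ff 30.0 fz -3.18 tips 0.0571 [0.22 0.47]
touch z 0.0521 df 2.71
t 40.3 gap 0.0097 ff 30.0 fz 0.48 tips 0.0526 [0.22 0.47]
t 41.5 gap 0.0877 ff 0.8 fz 1.37 tips 0.0524 [0.22 0.47]
t 42.9 gap 0.0876 ff 0.0 fz 0.59 tips 0.1987 [0.22 0.47]
touch z 0.0144 df 5.29
t 49.6 gap 0.0880 ff 2.7 fz 5.36 tips 0.0154 [-0.28 -0.62]
clear fz 1.29
t 51.2 gap 0.0091 ff 30.0 fz 0.43 tips 0.0157 [-0.29 -0.62]
t 51.9 gap 0.0091 ff 30.0 fz -1.34 tips 0.0251 [-0.28 -0.62]
Z 0.01544973849670498
t 55.6 gap 0.0094 ff 30.0 fz -2.14 tips 0.1304 [0.22 0.47]
scene n 1166 slopes [0.003 0.024 0.13 ] rect mm [-0.2 -1.8] [ 84.7 136.7] 89.6
```

```bash
python3 - <<'E'
from h import *
place(.0156+.058); s()
if state()["finger_gap"]>.08:
    xy,a=POSE["lid"]; move_to(at(xy,.12),bestq(xy,a))
    im=get_image("scene"); np.savez("stack.npz",**im); P=world(im).reshape(-1,3)
    c,a=POSE["crate"]; t=np.radians(a); L=(P[:,:2]-c)@np.array([[np.cos(t),-np.sin(t)],[np.sin(t),np.cos(t)]])
    for lo,hi in((.072,.0795),(.0815,.09)):
        m=(abs(L[:,0])<.09)&(abs(L[:,1])<.065)&(P[:,2]>lo)&(P[:,2]<hi); print(lo,m.sum(),np.median(P[m,2]).round(4),cv2.minAreaRect((L[m]*1e3).astype(np.float32)))
    cv2.imwrite("pics/stack.png",cv2.resize(im["frame"][220:350,210:350],None,fx=4,fy=4))
E
```

```text
t 56.9 gap 0.0091 ff 30.0 fz -1.92 tips 0.0782 [0.22 0.47]
touch z 0.0733 df 2.57
t 59.4 gap 0.0092 ff 30.0 fz 0.55 tips 0.0737 [0.22 0.47]
t 60.7 gap 0.0878 ff 0.4 fz 0.37 tips 0.0734 [0.22 0.47]
t 61.9 gap 0.0882 ff 0.0 fz -0.02 tips 0.1986 [0.22 0.47]
0.072 1412 0.0756 ((0.012969970703125, -3.110870361328125), (116.3276138305664, 167.368408203125), 89.90919494628906)
0.0815 1078 0.0859 ((-0.23310089111328125, -2.956249237060547), (115.70571899414062, 167.63912963867188), 89.71500396728516)
```

View pics/stack.png

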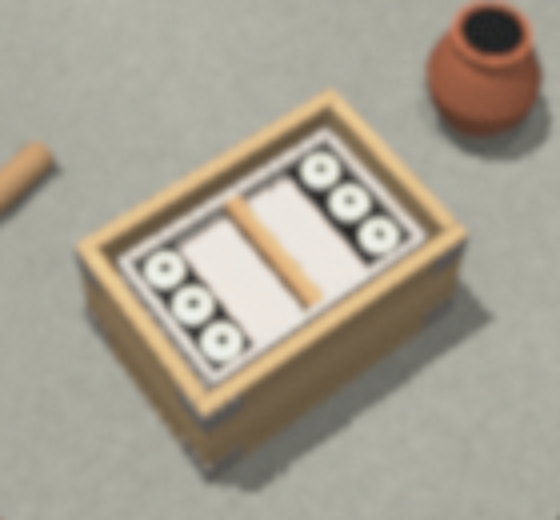

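The shallow tray sits level in the crate, at (270,260) in the crop, with even gaps. Now the lid.

```bash
python3 - <<'E'
from h import *
xy,a=POSE["lid"]
move_l(at(xy,.0245),speed=.1); zt=tips(); print(round(fz(),2)); close(); s()
move_l(at(xy,zt+.02),speed=.05); hold(.2); s()
carry(xy,zt+.115); s(); rim(.12,.137,"scene"); print("Z",zt)
E
```

```text
0.45
t 66.3 gap 0.0093 ff 30.0 fz -0.62 tips 0.0245 [-0.68 -0.74]
t 67.1 gap 0.0088 ff 30.0 fz -2.19 tips 0.0450 [-0.68 -0.74]
t 72.0 gap 0.0091 ff 30.0 fz -3.19 tips 0.1405 [0.22 0.47]
scene n 3071 slopes [-0.004 -0.006  0.131] rect mm [-0.4 -1.8] [115.5 167. ] 89.7
Z 0.025474186759639923
```

```bash
python3 - <<'E'
from h import *
place(.1036); s()
move_l(at((.5,.0),.25),speed=.2)
hold(.5); im=get_image("scene"); P=world(im).reshape(-1,3)
c,a=POSE["crate"]; t=np.radians(a); L=(P[:,:2]-c)@np.array([[np.cos(t),-np.sin(t)],[np.sin(t),np.cos(t)]])
m=(abs(L[:,0])<.1)&(abs(L[:,1])<.07)&(P[:,2]>.088)&(P[:,2]<.1)
print(m.sum(),np.linalg.lstsq(np.column_stack([L[m],np.ones(m.sum())]),P[m,2],rcond=None)[0].round(4),cv2.minAreaRect((L[m]*1e3).astype(np.float32)))
cv2.imwrite("pics/end.png",im["frame"])
E
```

```text
t 72.9 gap 0.0089 ff 30.0 fz -2.37 tips 0.1079 [0.22 0.47]
touch z 0.1027 df 6.2
t 75.8 gap 0.0093 ff 30.0 fz 3.93 tips 0.1035 [0.22 0.47]
t 77.0 gap 0.0874 ff 0.0 fz 1.08 tips 0.1027 [0.22 0.47]
t 78.0 gap 0.0878 ff 0.0 fz -0.63 tips 0.1988 [0.22 0.47]
3918 [-0.0023 -0.003   0.0943] ((-0.1947021484375, -2.0624237060546875), (115.71623229980469, 166.80177307128906), 89.98725891113281)
```

View pics/end.png

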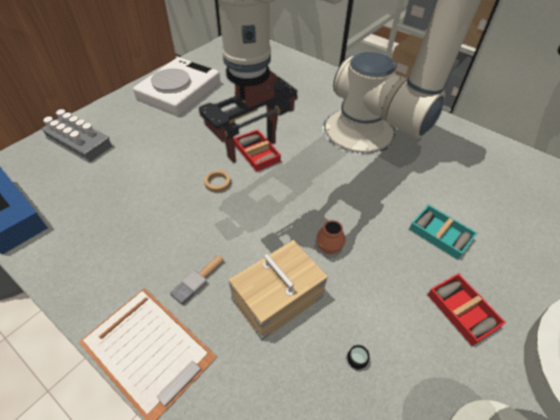

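The lid lies flush on the crate at (278,285): board top at 94 mm (93 expected), level, aligned with the crate. The bystanders have not moved and the arm is clear, so I'm handing in.

```bash
python3 -c "
from bench import *
print(job_done())"
```

```text
the job is handed in; nothing more can be done
None
```

The crate is packed (deep, middle, then shallow tray) and closed with the lid flush on the rim; the bystanders were left alone and the job was handed in at about 80 s, with no verdict returned.

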